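# Put a macaron into its quarter of the turning-lid caddy

## Robot

A 6-joint arm with a two-finger parallel gripper is mounted at the origin on the work surface. World frame = base frame: x ahead of the robot, y to its left, z up, the work surface at z = 0. Lengths are in m, angles in degrees, forces in N, time in s.
With the tool pointing down it reaches from about 0.35 to 0.875 m from the base axis. Payload 4.2 kg.
Tool frame: the origin (TCP) lies at the very end of the fingers, on their centre line; the grasp point (between the pads) lies 19 mm behind it (r.grip_point_offset is the distance from the TCP to the grasp point, in m); z points along the fingers, y is the line along which they close (so a half turn about z gives the same grasp; the last joint's range is limited). The gripper opens to 87 mm and grips with 3 to 60 N. Pads are 19 mm wide; open, the fingers measure 117 mm over their backs; the gripper's body (75 mm by 190 mm) begins 51 mm behind the grasp point.
Start: joints at [-60.814, 22.042, 0.453, 0, -68.411, -14.817], TCP at [0.155, -0.605, 0.223] pointing down, gripper open.
Joint ranges: [-179.83, 179.83], [-69.29, 118.12], [-61.27, 80.66], [-181.25, 117.63], [-171.15, -9.14], [-177.46, 177.46]. Speed limits (degrees/s): [159.86, 159.86, 180, 180, 180, 180].

## Interface

Orientations are given as a 3x3 rotation matrix whose columns are the frame's x, y, z axes.
In Python, from station import r, cams gives the robot as it stands. The module is installed in compiled form; this text tells all that it offers.
- The arm moves only by the shell command python3 -m handwheel 'ROWS'. ROWS is JSON, a list that holds one entry, the list of rows, each a list of 7 numbers: the turn, a rotation vector about the tool's x, y, z in units of 6 degrees (1.0 is 6 degrees), then the shift along the tool's x, y, z in m, then the finger opening in m, from 0 to 0.087. In form: [[[ax, ay, az, x, y, z, jaw], ...]]. A call has 1 to 12 rows; each row shifts and turns the commanded pose from where the row before left it, along the tool's axes as they then stand; what a row does not reach is not made up. A row lasts 1/10 s, in which the tool goes at most 50 mm and 8.59 degrees, less where a joint would pass 70% of its speed; a pose out of reach is approached as far as the arm can. A call with a gripper value outside its range is refused whole. The fingers move at their own pace and stop on an object; the grip force is fixed at half the most. Time passes only in rows, so rows that do not move let the fingers close. It gives the time, the measured TCP pose, the force, the opening and the grip force at its end, in the units of the state.
- r.sense(): the state, without advancing time (a new reading comes with each control period).
- cams.capture(name): name is "scene" or "top" or "wrist"; returns the picture (400x640x3 uint8, red, green, blue); there is no depth.
- cams.get_calibration(name): a dict with "camera_matrix" (3x3 intrinsics, pixels), "rvec" (rotation vector, rad) and "tvec" (3), from world to camera coordinates, as OpenCV has them; the wrist camera has in their place "T_tool_cam" (4x4, takes a point from camera to tool coordinates, whose origin is the TCP and whose axes are the flange's). Camera axes: x right, y down, z forward; pixel columns grow to the right and rows downward; lengths in m; the calibration is good to about 2 mm. A picture is of the moment at which its call begins: read the wrist's pose just before it. get_calibration takes no time and is no camera call.
- r.finish_job(): hands the job in; it is judged then, once.
The state is a dict: "time_s": time; "joints": joint angles; "joint_velocities": joint speeds; "effort": joint torques, N m; "tcp_pos": TCP position; "ee_rot": TCP orientation; "wrist_force": force on the tool from outside, world axes, zero at the start; "moment": the same for the moment, N m; "gripper_width": opening from 0.0 (shut) to 1.0 (fully open); "gripper_force": force on a finger pad.
Only numpy, scipy, OpenCV 4.12 (cv2) and the standard library are available. Lean on these libraries where they do the work, as an engineer would, in place of code of your own. Each camera call takes 0.05 s, during which the arm holds its last target. There are 200 camera calls.

## Task

Turn the blue lid of the round caddy by its brass knob until its opening stands over the compartment with the pink tag, and lay the pink macaron from the slate flat in that compartment, setting it down gently rather than dropping it. Then turn the lid back until it is fully shut, its opening squarely over the solid quarter with the black mark, and let go. Do not disturb the cup, the jar or the glass.

Things in the scene. Friction and masses are not known exactly. Their poses are not given: they have to be found in the camera images.
- drum: Fixed round caddy: brown base 300 mm across, 12 mm high, on it a white drum 232 mm across (224 inside), walls to 54 mm height. Origin on its axis at counter level, z up. Four quarters, 4 mm dividers at 45 degrees to its x, y axes: the one about +x is solid to 54 mm height; those about +y, -x, -y are empty compartments, floor at 20 mm height, round hub of 26 mm radius at the axis. Yaw varies.
- lid (a joint): Turn of the flat blue lid (232 mm across, 5 thick, top at 61 mm height), rad, counterclockwise from above positive. 0 = shut: opening over the drum's +x quarter; pi/2 over +y, pi over -x, -pi/2 over -y. Stops at -1.85 and 3.4. No spring; friction 0.1 N m (1.3 N at the knob). Opening: a 76 degree sector, 32 to 106 mm from the axis, wide enough for a hand that closes across the radius.
- lid_knob (a point): On the brass knob of the lid: a round upright pin, 20 mm diameter, 38 mm tall, on the lid 78 mm from the axis, opposite the opening. Point on its centre line, 22 mm above the lid's top (83 mm above the counter). The pin can turn between the fingers, so one grip carried in a circle round the drum's axis turns the lid as far as wanted; it may creep along the pads, so close along the circle where it must stop.
- lid_dot (a point): White dot 8 mm across on the lid's outer rim at the middle of the opening's width, 111 mm from the axis, on the lid's top (61 mm above the counter). The direction from the drum's axis to it is the direction of the opening.
- drum_shut_mark (a point): Black disc 22 mm across on the base at the solid quarter, 134 mm from the axis on the drum's +x axis, 15 mm above the counter. The lid is shut when the white dot points to it.
- tag_pink: Pink round tag, 30 mm across, 10 mm high, on the brown base 134 mm from the drum's axis, at the middle of one of the three compartments (which one varies). Origin at its underside, 12 mm above the counter. Its compartment lies between it and the axis; the middle to place at is 80 mm from the axis on that line.
- tag_green: The same in green, at another compartment.
- tag_yellow: The same in yellow, at the third compartment.
- slate: Dark grey fixed round slab, 130 mm across, 10 mm high; origin at the centre of its underside. The macaron starts lying on it.
- macaron: Pink macaron, a firm loose disc 42 mm across and 24 mm thick, 15 to 30 g; origin at the centre of its underside, z up along its axis. Starts lying flat.
- espresso_cup: White espresso cup, 64 mm across, 58 mm high, standing beside the work; origin under its centre. Not to be disturbed.
- sugar_jar: Amber jar with steel cap, 72 mm across, 100 mm high; origin under its centre. Not to be disturbed.
- glass: Teal tumbler, 60 mm across, 85 mm high; origin under its centre. Not to be disturbed.
Mind the look-alikes: they are no part of the job. Several things have the shape of the macaron; the one meant has the colours described above.

How it is judged:
By the outcome, as a careful person would: the job done as asked, in the order asked, and still so for the second after the job is handed in, with the robot touching nothing.
It also fails if it takes over 67 s, if anything falls off the work surface, if the arm or the gripper's body presses on something with over 40 N, if the wrist force passes 120 N, or if a joint passes its speed limit or range.

## Working session

There is one attempt and no reset: what is moved stays moved. The work goes in short steps, Python scripts to look and compute and a shell command to move; the robot and the scene stay as the last step left them, time stands still between calls to the robot, and variables do not carry over. Pictures are saved under pics/ and viewed, at most 11 in all, crops included, and the job is handed in when it is done.

```bash
mkdir -p pics
python3 - <<'E'
from station import r,cams
import cv2,numpy as np
s=r.sense();print(s)
for n in("scene","top"):
    c=cams.get_calibration(n);print(n,c)
    cv2.imwrite(f"pics/{n}0.png",cams.capture(n)[:,:,::-1])
print(cams.get_calibration("wrist"))
E
```

```text
{'time_s': 0.0, 'joints': array([-6.08141920e+01,  2.20888058e+01,  3.78576112e-01, -2.85542516e-02,
       -6.84103903e+01, -1.48141065e+01]), 'joint_velocities': array([ 0.06208791, -0.04957706,  0.07981915,  0.06695079, -0.01113133,
        0.02518095]), 'effort': array([ 1.45202099e-03, -3.90665388e+01,  1.87403619e+01,  4.21998784e+00,
        1.08657213e-02, -1.84457517e-04]), 'tcp_pos': array([ 0.15496916, -0.6048532 ,  0.22147311]), 'ee_rot': array([[-9.68751464e-01, -2.48032687e-01, -6.22003833e-04],
       [-2.48033451e-01,  9.68749270e-01,  2.06388097e-03],
       [ 9.06558162e-05,  2.15366547e-03, -9.99997677e-01]]), 'wrist_force': array([0.31578961, 0.74275547, 0.02186321]), 'moment': array([-0.04683119, -0.10551753,  0.00651605]), 'gripper_force': 0.0, 'gripper_width': 0.9998623983558531}
scene {'camera_matrix': array([[496.49958812,   0.        , 317.58617196],
       [  0.        , 496.49958812, 200.23006942],
       [  0.        ,   0.        ,   1.        ]]), 'rvec': array([ 2.41930274,  0.63717413, -0.21400595]), 'tvec': array([-0.51591045, -0.15010756,  1.34169944])}
top {'camera_matrix': array([[486.08170633,   0.        , 316.62091874],
       [  0.        , 486.08170633, 200.51303239],
       [  0.        ,   0.        ,   1.        ]]), 'rvec': array([ 2.14029303, -2.14544704,  0.15625515]), 'tvec': array([0.03612715, 0.55640966, 1.21704159])}
{'camera_matrix': array([[310.45975584,   0.        , 318.82557209],
       [  0.        , 310.45975584, 203.56906026],
       [  0.        ,   0.        ,   1.        ]]), 'T_tool_cam': array([[-3.11696663e-04, -9.69449593e-01, -2.45290417e-01,
         6.67780498e-02],
       [ 9.99999665e-01, -4.87743901e-04,  6.56962349e-04,
        -1.52688611e-03],
       [-7.56530787e-04, -2.45290130e-01,  9.69449421e-01,
        -1.61923562e-01],
       [ 0.00000000e+00,  0.00000000e+00,  0.00000000e+00,
         1.00000000e+00]])}
```

View pics/top0.png

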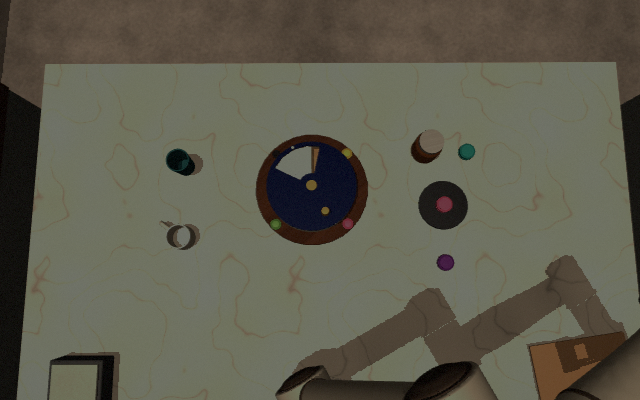

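View pics/scene0.png

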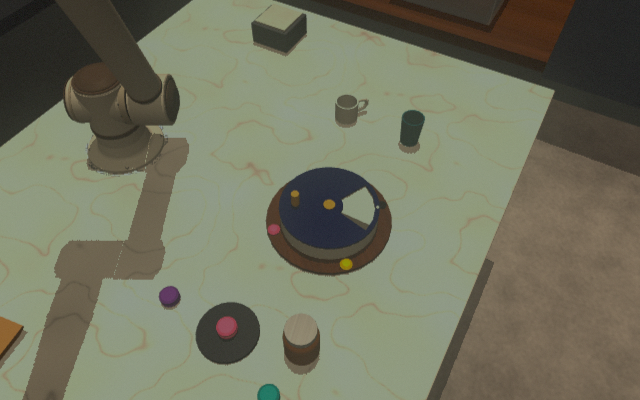

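The top view shows the lid centred near (311,187) and the knob at (325,210). The opening is near (297,163), with the white dot at (292,148). The pink tag is at (348,224), yellow at (347,153), green at (276,224). The macaron is on the slate at (444,204). The jar is at (428,145), the glass at (180,160) and the cup at (180,237). Next I'll measure these.

```bash
cat > h.py <<'E'
import cv2,numpy as np
from station import r,cams
def cal(n,s=None):
    c=cams.get_calibration(n);K=c["camera_matrix"]
    if n=="wrist":
        T=np.eye(4);T[:3,:3]=s["ee_rot"];T[:3,3]=s["tcp_pos"];T=T@c["T_tool_cam"];return K,T[:3,:3],T[:3,3]
    R=cv2.Rodrigues(np.array(c["rvec"]))[0];return K,R.T,-R.T@c["tvec"]
def ray(C,uv,z):
    K,R,o=C;d=R@np.linalg.inv(K)@[uv[0],uv[1],1];return (o+d*(z-o[2])/d[2])
def proj(C,p):
    K,R,o=C;q=K@R.T@(np.array(p)-o);return q[:2]/q[2]
def blobs(img,lo,hi,amin=8):
    h=cv2.cvtColor(img,cv2.COLOR_RGB2HSV);m=cv2.inRange(h,np.array(lo),np.array(hi))
    n,_,st,ce=cv2.connectedComponentsWithStats(m);return m,[(int(st[i,4]),ce[i].round(1).tolist(),st[i,:4].tolist()) for i in range(1,n) if st[i,4]>=amin]
E
python3 - <<'E'
from h import *
for n in("top","scene"):
    im=cv2.imread(f"pics/{n}0.png")[:,:,::-1].copy();C=cal(n)
    for nm,lo,hi,z in [("pink",(165,90,90),(179,255,255),.022),("green",(35,120,60),(60,255,255),.022),("yellow",(22,150,120),(34,255,255),.022),("brass",(12,110,110),(22,255,255),.09),("blue",(112,120,30),(125,255,255),.061),("slate",(0,0,20),(179,60,60),.01)]:
        m,b=blobs(im,lo,hi,12 if nm not in("blue","slate") else 300)
        for a,c,bb in b: print(n,nm,a,c,bb,ray(C,c,z).round(3))
    m,b=blobs(im,(112,120,30),(125,255,255))
    cs,_=cv2.findContours(m,cv2.RETR_EXTERNAL,cv2.CHAIN_APPROX_NONE);c=cv2.convexHull(max(cs,key=cv2.contourArea))[:,0]
    P=np.array([ray(C,p,.061)[:2] for p in c],np.float32);print("lid",cv2.minEnclosingCircle(P))
im=cv2.imread("pics/top0.png");cv2.imwrite("pics/c0.png",cv2.resize(im[125:255,245:475],None,fx=3.4,fy=3.4,interpolation=cv2.INTER_CUBIC))
E
```

```text
top pink 185 [443.9, 203.8] [436, 197, 16, 15] [ 0.55  -0.299  0.022]
top pink 89 [347.4, 223.3] [343, 218, 10, 11] [ 0.499 -0.045  0.022]
top green 91 [275.1, 223.9] [270, 219, 11, 11] [0.498 0.143 0.022]
top brass 26 [311.4, 183.6] [307, 181, 9, 6] [0.592 0.048 0.09 ]
top blue 4711 [313.1, 190.8] [267, 142, 89, 88] [0.579 0.044 0.061]
top slate 1429 [442.0, 205.0] [418, 181, 50, 49] [ 0.548 -0.297  0.01 ]
top slate 424 [79.9, 370.7] [47, 359, 56, 41] [0.128 0.634 0.01 ]
lid ((0.5938946604728699, 0.049216318875551224), 0.1150190457701683)
scene pink 94 [273.4, 229.1] [268, 224, 12, 11] [ 0.503 -0.048  0.022]
scene pink 329 [226.0, 326.0] [216, 316, 22, 21] [ 0.547 -0.295  0.022]
scene yellow 108 [345.7, 263.9] [340, 259, 12, 11] [ 0.691 -0.048  0.022]
scene brass 40 [294.4, 193.4] [291, 191, 8, 6] [0.52  0.021 0.09 ]
scene brass 82 [328.9, 204.1] [324, 200, 11, 9] [0.603 0.033 0.09 ]
scene brass 438 [7.1, 331.9] [0, 317, 22, 37] [ 0.224 -0.525  0.09 ]
scene slate 8834 [35.8, 60.2] [0, 0, 103, 146] [-0.489  0.128  0.01 ]
scene slate 1706 [145.4, 13.6] [110, 0, 81, 42] [-0.365  0.494  0.01 ]
scene slate 12462 [556.5, 54.7] [278, 0, 362, 127] [0.917 0.958 0.01 ]
scene slate 539 [453.6, 10.1] [406, 0, 86, 24] [0.547 1.037 0.01 ]
scene slate 895 [280.1, 35.8] [252, 15, 54, 37] [0.105 0.613 0.01 ]
scene slate 2100 [225.6, 335.9] [197, 303, 63, 61] [ 0.554 -0.309  0.01 ]Traceback (most recent call last):
  File "<stdin>", line 8, in <module>
ValueError: max() iterable argument is empty
```

Run:
```python
from h import *
im=cv2.imread("pics/top0.png");C=cal("top");D=cal("scene")
for nm,a,z in [("knobtop",(325,210),.099),("dot",(292.5,148),.061),("jarcap",(431,141),.1),("glass",(178,159),.085),("cup",(182,236),.058),("purple",(445.5,262),.024),("teal",(467,152),.024)]: print(nm,ray(C,a,z).round(3))
print("scene knobtop",ray(D,(294.4,193),.099).round(3),"dot",ray(D,(377,207),.061).round(3),"jar",ray(D,(301,331),.1).round(3))
print("macaron top", ray(C,(443.9,203.8),.032).round(4),ray(D,(226,325),.03).round(4))
cv2.imwrite("pics/c0.png",cv2.resize(im[125:255,245:475],None,fx=3.4,fy=3.4,interpolation=cv2.INTER_CUBIC))
```

```text
knobtop [0.524 0.014 0.099]
dot [0.691 0.097 0.061]
jarcap [ 0.698 -0.253  0.1  ]
glass [0.657 0.386 0.085]
cup [0.464 0.375 0.058]
purple [ 0.398 -0.297  0.024]
teal [ 0.689 -0.366  0.024]
scene knobtop [0.524 0.016 0.099] dot [0.693 0.099 0.061] jar [ 0.702 -0.256  0.1  ]
macaron top [ 0.5484 -0.2966  0.032 ] [ 0.5483 -0.2956  0.03  ]
```

View pics/c0.png

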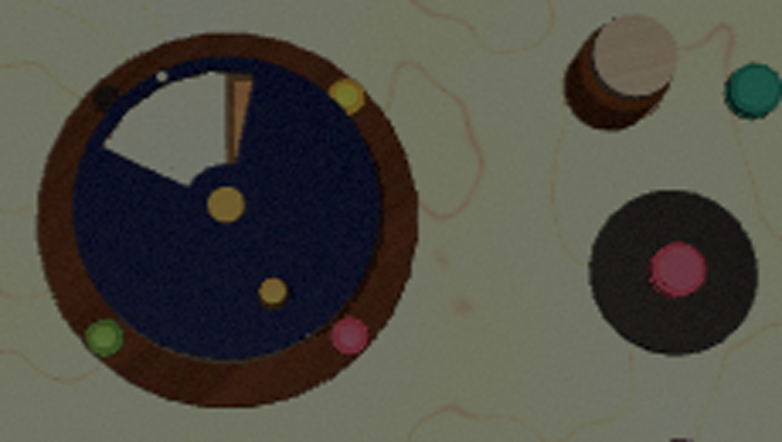

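The crop shows the opening between the black mark at (107,97) and the yellow side. The white dot is at (162,76), the knob at (272,292), pink tag at (350,336), so the lid stands at about -0.34 rad. The tags give a drum axis of (0.5945, 0.0475) and a yaw of 45.3°. I'll turn the tool so its y lies along 135.3° and go over the knob.

```bash
python3 -m handwheel '[[[0,0,-1.3,0,0,0,0.087],[0,0,-1.3,0,0,0,0.087],[0,0,-1.3,0,0,0,0.087],[0,0,-1.3,0,0,0,0.087],[0,0,0,-0.045,0.011,0,0.087],[0,0,0,-0.045,0.011,0,0.087],[0,0,0,-0.045,0.011,0,0.087],[0,0,0,-0.045,0.011,0,0.087],[0,0,0,-0.045,0.011,0,0.087],[0,0,0,-0.045,0.011,0,0.087],[0,0,0,-0.045,0.011,0,0.087],[0,0,0,-0.045,0.011,0,0.087]]]' && python3 -m handwheel '[[[0,0,0,-0.045,0.011,0.002,0.087],[0,0,0,-0.045,0.011,0.002,0.087],[0,0,0,-0.045,0.011,0.002,0.087],[0,0,0,-0.045,0.011,0.002,0.087],[0,0,0,-0.045,0.011,0.002,0.087],[0,0,0,-0.045,0.011,0.002,0.087],[0,0,0,-0.045,0.011,0.002,0.087],[0,0,0,0,0,0,0.087],[0,0,0,0,0,0,0.087]]]'
cat >> h.py <<'E'
def delta(p):
    s=r.sense();print("t",s["time_s"],"tcp",s["tcp_pos"].round(4),"yaw_y",np.degrees(np.arctan2(s["ee_rot"][1,1],s["ee_rot"][0,1])).round(2),"z",s["ee_rot"][:,2].round(4))
    print("shift",(s["ee_rot"].T@(np.array(p)-s["tcp_pos"])).round(4))
def wrist(f):
    s=r.sense();im=cams.capture("wrist");cv2.imwrite(f,im[:,:,::-1]);return im,cal("wrist",s)
E
python3 - <<'E'
from h import *
delta([.524,.014,.08])
im,C=wrist("pics/w0.png")
print(proj(C,[.524,.014,.099]),proj(C,[.5945,.0475,.061]))
E
```

```text
time_s: 1.3
tcp_pos: [0.3446, -0.2849, 0.2224]
ee_rot: [[-0.7, -0.714, -0.0], [-0.714, 0.7, 0.0], [-0.0, 0.0, -1.0]]
wrist_force: [1.6, -0.6, 0.3]
gripper_width: 1.0
gripper_force: 0.0
time_s: 2.2
tcp_pos: [0.5096, -0.0071, 0.2077]
ee_rot: [[-0.699, -0.715, -0.002], [-0.715, 0.699, -0.0], [0.002, 0.001, -1.0]]
wrist_force: [-0.4, -0.9, -0.0]
gripper_width: 0.998
gripper_force: 0.0
t 2.2 tcp [ 0.5096 -0.0071  0.2077] yaw_y 135.67 z [-2.e-03 -4.e-04 -1.e+00]
shift [-0.0253  0.0043  0.1277]
[324.69906428 229.20723815] [299.03329485 281.51403527]
```

View pics/w0.png

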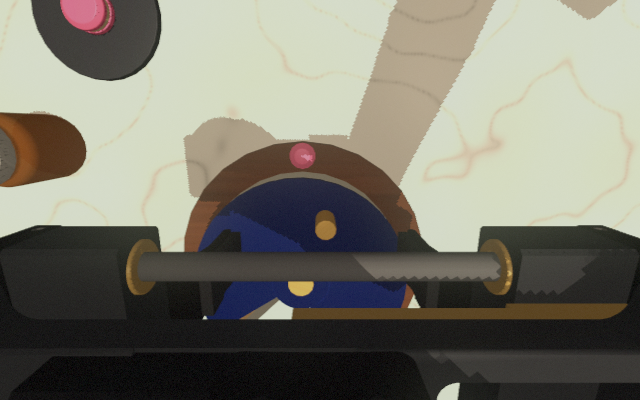

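The knob's cap is at (326,231), against (325,229) predicted, and the pink tag is at (302,156). The estimates agree, so I'll go down and grip.

```bash
python3 -m handwheel '[[[0,0,0,-0.025,0.004,0.03,0.087],[0,0,0,0,0,0.036,0.087],[0,0,0,0,0,0.036,0.087],[0,0,0,0,0,0.025,0.087],[0,0,0,0,0,0.01,0.087],[0,0,0,0,0,0,0.04],[0,0,0,0,0,0,0.03],[0,0,0,0,0,0,0.01],[0,0,0,0,0,0,0.01],[0,0,0,0,0,0,0.01]]]'
python3 - <<'E'
from h import *
c=np.array([.5945,.0475,.07]);delta(c);s=r.sense();d=s["tcp_pos"]-c;print(np.hypot(*d[:2]),np.degrees(np.arctan2(d[1],d[0]))%360,s["gripper_width"]*.087,s["gripper_force"])
E
```

```text
time_s: 3.25
tcp_pos: [0.5249, 0.0129, 0.0725]
ee_rot: [[-0.7, -0.714, 0.002], [-0.714, 0.7, 0.001], [-0.002, -0.001, -1.0]]
wrist_force: [-0.4, -0.1, 0.1]
gripper_width: 0.633
gripper_force: 0.0
t 3.25 tcp [0.5249 0.0129 0.0725] yaw_y 135.57 z [ 1.8e-03  6.0e-04 -1.0e+00]
shift [-0.0734 -0.0255  0.0026]
0.07768205066123299 206.4472604361467 0.05510962052483244 0.0
```

```bash
python3 -m handwheel '[[[0,0,0,0,0,0,0],[0,0,0,0,0,0,0],[0,0,0,0,0,0,0],[0,0,0,0,0,0,0],[0,0,0,0,0,0,0],[0,0,0,0,0,0,0],[0,0,0,0,0,0,0],[0,0,0,0,0,0,0]]]'
python3 - <<'E'
from h import *
# arc plan in tool axes: tool y at 135.6deg, x at 225.6
c=np.array([.5945,.0475]);s=r.sense();d=s["tcp_pos"][:2]-c;R=s["ee_rot"][:2,:2]
a0=np.degrees(np.arctan2(d[1],d[0]))%360;print(np.hypot(*d),a0,s["gripper_width"]*.087,s["gripper_force"])
A=np.radians(np.linspace(a0,405.3,21))
P=np.stack([np.cos(A),np.sin(A)],1)*.078
P[0]=d
print((np.diff(P,axis=0)@R).round(4).tolist())
E
```

```text
time_s: 4.05
tcp_pos: [0.5236, 0.0126, 0.0713]
ee_rot: [[-0.7, -0.714, -0.002], [-0.714, 0.7, -0.0], [0.002, 0.001, -1.0]]
wrist_force: [-3.9, 0.6, 2.1]
gripper_width: 0.219
gripper_force: 30.0
0.07901195549484245 206.23771874485155 0.019058833011183062 29.998728716745973
[[0.0024, -0.0134], [0.001, -0.0135], [-0.0013, -0.0135], [-0.0036, -0.013], [-0.0058, -0.0122], [-0.0078, -0.011], [-0.0096, -0.0095], [-0.0111, -0.0077], [-0.0123, -0.0057], [-0.0131, -0.0035], [-0.0135, -0.0011], [-0.0135, 0.0012], [-0.0131, 0.0035], [-0.0123, 0.0057], [-0.0111, 0.0078], [-0.0096, 0.0096], [-0.0078, 0.0111], [-0.0058, 0.0123], [-0.0035, 0.0131], [-0.0012, 0.0135]]
```

Gripped: the opening reads 19 mm at 30 N. Next I'll carry the knob along the arc.

```bash
python3 -m handwheel '[[[0,0,0,0.0024,-0.0134,0,0],[0,0,0,0.001,-0.0135,0,0],[0,0,0,-0.0013,-0.0135,0,0],[0,0,0,-0.0036,-0.013,0,0],[0,0,0,-0.0058,-0.0122,0,0],[0,0,0,-0.0078,-0.011,0,0],[0,0,0,-0.0096,-0.0095,0,0],[0,0,0,-0.0111,-0.0077,0,0],[0,0,0,-0.0123,-0.0057,0,0],[0,0,0,-0.0131,-0.0035,0,0]]]' && python3 -m handwheel '[[[0,0,0,-0.0135,-0.0011,0,0],[0,0,0,-0.0135,0.0012,0,0],[0,0,0,-0.0131,0.0035,0,0],[0,0,0,-0.0123,0.0057,0,0],[0,0,0,-0.0111,0.0078,0,0],[0,0,0,-0.0096,0.0096,0,0],[0,0,0,-0.0078,0.0111,0,0],[0,0,0,-0.0058,0.0123,0,0],[0,0,0,-0.0035,0.0131,0,0],[0,0,0,-0.0012,0.0135,0,0],[0,0,0,0,0,0,0],[0,0,0,0,0,0,0]]]'
python3 - <<'E'
from h import *
delta([.5945+.078*.7034,.0475+.078*.7108,.07])
cv2.imwrite("pics/top1.png",cv2.resize(cams.capture("top")[125:255,245:375,::-1],None,fx=4.5,fy=4.5,interpolation=cv2.INTER_CUBIC))
E
```

```text
time_s: 5.05
tcp_pos: [0.6382, -0.0155, 0.0715]
ee_rot: [[-0.7, -0.714, -0.007], [-0.714, 0.7, -0.0], [0.005, 0.005, -1.0]]
wrist_force: [-11.3, 7.9, 9.6]
gripper_width: 0.206
gripper_force: 29.8
time_s: 6.25
tcp_pos: [0.6351, 0.0904, 0.0697]
ee_rot: [[-0.701, -0.712, -0.037], [-0.712, 0.702, -0.021], [0.041, 0.012, -0.999]]
wrist_force: [-24.4, -27.8, 15.7]
gripper_width: 0.008
gripper_force: 19.1
t 6.25 tcp [0.6351 0.0904 0.0697] yaw_y 135.39 z [-0.0374 -0.0207 -0.9991]
shift [-0.0189 -0.0013 -0.0011]
```

View pics/top1.png

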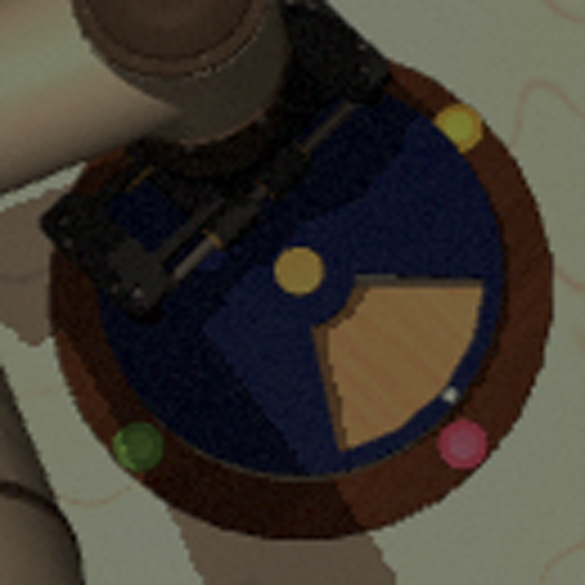

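The pin crept off the pads just before the end. The white dot is at crop (450,395), a few degrees short of the pink tag. I'll back off inward, rise, open and re-grip.

```bash
python3 -m handwheel '[[[0,0,0,0.01,0,0,0],[0,0,0,0.015,0,0,0],[0,0,0,0,0,-0.03,0],[0,0,0,0,0,-0.04,0.06],[0,0,0,0,0,-0.03,0.087],[0,0,0,0,0,0,0.087],[0,0,0,0,0,0,0.087]]]'
python3 - <<'E'
from h import *
C=cal("top");c=np.array([.5945,.0475])
im=cams.capture("top");cv2.imwrite("pics/t2.png",im[:,:,::-1])
h=cv2.cvtColor(im,cv2.COLOR_RGB2HSV);m=((h[...,1]<110)&(h[...,2]>70)).astype(np.uint8)
n,_,st,ce=cv2.connectedComponentsWithStats(m)
for i in range(1,n):
    p=ray(C,ce[i],.061)[:2]-c
    if st[i,4]<25 and .1<np.hypot(*p)<.12: print("dot",st[i,4],ce[i],np.hypot(*p),np.degrees(np.arctan2(p[1],p[0]))%360)
m,b=blobs(im,(165,90,90),(179,255,255),12)
for x in b: p=ray(C,x[1],.022)[:2]-c;print("pink",x[:2],np.hypot(*p),np.degrees(np.arctan2(p[1],p[0]))%360)
delta([.649,.103,.18])
E
```

```text
time_s: 7.0
tcp_pos: [0.6335, 0.0857, 0.1724]
ee_rot: [[-0.7, -0.714, 0.003], [-0.714, 0.7, 0.001], [-0.003, -0.001, -1.0]]
wrist_force: [-0.2, -0.6, -0.4]
gripper_width: 0.286
gripper_force: 0.0
dot 1 [349. 201.] 0.10426082862722984 246.0029244381539
dot 1 [347. 204.] 0.10306716773903958 240.91121321147028
dot 1 [344. 209.] 0.10359580119128334 232.59999798295763
dot 10 [343.3 213. ] 0.1087115412841267 227.70592948196898
dot 3 [336. 217.] 0.10374268510659475 216.5662467561933
dot 1 [330. 221.] 0.10441537444386854 206.46400409823215
dot 1 [325. 223.] 0.10417965672955823 198.9587929452757
dot 1 [328. 222.] 0.10457200553586166 203.35357696123245
pink (190, [444.0, 203.6]) 0.3497919426447024 262.7456733918864
pink (92, [347.4, 223.4]) 0.1333740461959288 224.13667687255946
t 7.05 tcp [0.6326 0.0855 0.171 ] yaw_y 135.55 z [ 1.e-04  4.e-04 -1.e+00]
shift [-0.024   0.0006 -0.009 ]
```

The dot is at 227.7° and the pink tag at about 224.6°, so the lid overshot by about 2.5°. Closing along the tangent at the exact spot will correct it.

```bash
python3 - <<'E'
from h import *
delta([.6495,.1028,.07]);print(r.sense()["joints"].round(1))
E
python3 -m handwheel '[[[0,0,0,-0.0243,0.0005,0,0.087],[0,0,0,0,0,0,0.087],[0,0,0,0,0,0,0.087],[0,0,0,0,0,0.03,0.087],[0,0,0,0,0,0.04,0.06],[0,0,0,0,0,0.03,0.05],[0,0,0,0,0,0,0.04],[0,0,0,0,0,0,0],[0,0,0,0,0,0,0],[0,0,0,0,0,0,0],[0,0,0,0,0,0,0],[0,0,0,0,0,0,0]]]' && python3 -m handwheel '[[[0,0,0,0,0,0,0],[0,0,0,0,0,0,0],[0,0,0,0,0,0,0]]]'
python3 - <<'E'
from h import *
delta([.6495,.1028,.07]);print(r.sense()["joints"].round(1))
E
```

```text
t 7.05 tcp [0.6326 0.0855 0.171 ] yaw_y 135.55 z [ 1.e-04  4.e-04 -1.e+00]
shift [-2.42e-02  1.00e-04  1.01e-01]
[ 22.2  25.5  -1.8  -0.  -62.7 -66.6]
time_s: 8.25
tcp_pos: [0.6503, 0.1038, 0.0734]
ee_rot: [[-0.7, -0.714, 0.003], [-0.714, 0.7, 0.001], [-0.003, -0.002, -1.0]]
wrist_force: [-0.4, 2.1, 3.2]
gripper_width: 0.223
gripper_force: 30.0
time_s: 8.55
tcp_pos: [0.6503, 0.1037, 0.0733]
ee_rot: [[-0.7, -0.714, 0.003], [-0.714, 0.7, 0.001], [-0.003, -0.002, -1.0]]
wrist_force: [-0.8, 3.0, 5.5]
gripper_width: 0.217
gripper_force: 30.0
t 8.55 tcp [0.6503 0.1037 0.0733] yaw_y 135.59 z [ 3.2e-03  9.0e-04 -1.0e+00]
shift [ 0.0012 -0.      0.0033]
[ 23.1  32.5  -5.1   0.  -52.2 -67.5]
```

```bash
python3 -m handwheel '[[[0,0,0,0,0,0,0.05],[0,0,0,0,0,0,0.06],[0,0,0,0,0,0,0.087],[0,0,0,0,0,-0.02,0.087],[0,0,0,0,0,-0.04,0.087],[0,0,0,0,0,-0.04,0.087],[0,0,0,0,0,0,0.087]]]'
cat >> h.py <<'E'
def dot():
    C=cal("top");c=np.array([.5945,.0475]);im=cams.capture("top")
    h=cv2.cvtColor(im,cv2.COLOR_RGB2HSV);m=((h[...,1]<110)&(h[...,2]>70)).astype(np.uint8)
    n,_,st,ce=cv2.connectedComponentsWithStats(m)
    for i in range(1,n):
        p=ray(C,ce[i],.061)[:2]-c
        if 4<=st[i,4]<25 and .1<np.hypot(*p)<.12: print("dot",st[i,4],ce[i],np.hypot(*p),np.degrees(np.arctan2(p[1],p[0]))%360)
    return im
E
python3 - <<'E'
from h import *
dot();delta([.5484,-.2963,.17])
E
```

```text
time_s: 9.25
tcp_pos: [0.6527, 0.1036, 0.1783]
ee_rot: [[-0.699, -0.715, 0.012], [-0.715, 0.699, 0.002], [-0.01, -0.007, -1.0]]
wrist_force: [0.5, 0.4, 0.7]
gripper_width: 0.774
gripper_force: 0.0
dot 13 [340.53846154 215.53846154] 0.10825525976382178 222.6496480140761
t 9.3 tcp [0.6508 0.1034 0.1749] yaw_y 135.57 z [ 0.0063  0.002  -1.    ]
shift [ 0.3572 -0.2066  0.0035]
```

```bash
python3 -m handwheel '[[[0,0,0,0.039,-0.0226,0,0.087],[0,0,0,0.039,-0.0226,0,0.087],[0,0,0,0.039,-0.0226,0,0.087],[0,0,0,0.039,-0.0226,0,0.087],[0,0,0,0.039,-0.0226,0,0.087],[0,0,0,0.039,-0.0226,0,0.087],[0,0,0,0.039,-0.0226,0,0.087],[0,0,0,0.039,-0.0226,0,0.087],[0,0,0,0.039,-0.0226,0,0.087],[0,0,0,0.006,-0.003,0,0.087],[0,0,0,0,0,0,0.087],[0,0,0,0,0,0,0.087]]]'
python3 - <<'E'
from h import *
im,C=wrist("pics/w1.png")
m,b=blobs(im,(165,80,80),(179,255,255),100)
for a,c,bb in b: print(a,c,bb,ray(C,c,.024).round(4))
print(proj(C,[.5484,-.2963,.024]));delta([.5484,-.2963,.014])
E
```

```text
time_s: 10.5
tcp_pos: [0.5463, -0.2956, 0.1705]
ee_rot: [[-0.7, -0.714, -0.002], [-0.714, 0.7, 0.001], [0.001, 0.002, -1.0]]
wrist_force: [0.6, 0.9, -0.6]
gripper_width: 0.997
gripper_force: 0.0
1434 [316.1, 194.2] [295, 173, 43, 43] [ 0.5494 -0.2976  0.024 ]
[317.66549174 194.42863707]
t 10.55 tcp [ 0.5467 -0.2951  0.1708] yaw_y 135.64 z [-1.2e-03  6.0e-04 -1.0e+00]
shift [-0.0004 -0.0022  0.1568]
```

View pics/w1.png

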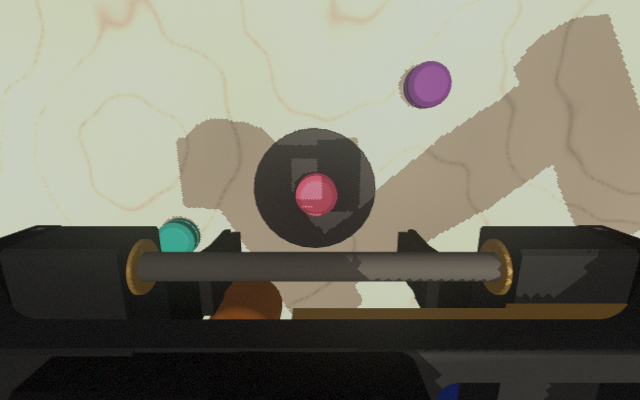

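The macaron is at (316,194) in the wrist picture, which casts to (0.549, -0.297), within 1.5 mm of the earlier fix. I'll go down and grip it.

```bash
python3 -m handwheel '[[[0,0,0,-0.0005,-0.003,0.04,0.087],[0,0,0,0,0,0.04,0.087],[0,0,0,0,0,0.04,0.07],[0,0,0,0,0,0.025,0.06],[0,0,0,0,0,0.01,0.055],[0,0,0,0,0,0,0.03],[0,0,0,0,0,0,0.03],[0,0,0,0,0,0,0.03],[0,0,0,0,0,0,0.03],[0,0,0,0,0,0,0.03],[0,0,0,0,0,0,0.03],[0,0,0,0,0,0,0.03]]]'
```

```text
time_s: 11.75
tcp_pos: [0.5503, -0.2982, 0.0184]
ee_rot: [[-0.7, -0.714, 0.003], [-0.714, 0.7, -0.001], [-0.001, -0.003, -1.0]]
wrist_force: [0.9, 2.4, 5.5]
gripper_width: 0.469
gripper_force: 30.0
```

```bash
python3 -m handwheel '[[[0,0,0,0,0,-0.02,0.03],[0,0,0,0,0,-0.045,0.03],[0,0,0,0,0,-0.045,0.03],[0,0,0,0,0,-0.02,0.03],[0,0,0,0,0,0,0.03],[0,0,0,0,0,0,0.03]]]'
python3 - <<'E'
from h import *
delta([.5378,-.0090,.14]);print(r.sense()["gripper_width"])
E
```

```text
time_s: 12.35
tcp_pos: [0.5487, -0.2978, 0.1465]
ee_rot: [[-0.701, -0.714, 0.0], [-0.714, 0.701, 0.001], [-0.001, 0.0, -1.0]]
wrist_force: [-0.2, 0.7, -0.8]
gripper_width: 0.468
gripper_force: 30.0
t 12.35 tcp [ 0.5487 -0.2978  0.1465] yaw_y 135.53 z [ 2.e-04  6.e-04 -1.e+00]
shift [-0.1985  0.2101  0.0067]
0.46848410078819047
```

```bash
python3 -m handwheel '[[[0,0,0,-0.02,0.021,0,0.03],[0,0,0,-0.03,0.032,0,0.03],[0,0,0,-0.033,0.035,0,0.03],[0,0,0,-0.033,0.035,0,0.03],[0,0,0,-0.033,0.035,0,0.03],[0,0,0,-0.03,0.032,0,0.03],[0,0,0,-0.0195,0.02,0.007,0.03],[0,0,0,0,0,0,0.03],[0,0,0,0,0,0,0.03]]]'
python3 - <<'E'
from h import *
im,C=wrist("pics/w2.png")
for n,p in [("tag",[.501,-.0465,.022]),("axis",[.5945,.0475,.061]),("dotexp",[.5945-.111*.7071,.0475-.111*.7071,.061])]: print(n,proj(C,p).round(1))
m,b=blobs(im,(165,80,80),(179,255,255),60)
for a,c,bb in b: print(a,c,bb,ray(C,c,.022).round(4))
delta([.5378,-.0090,.025]);dot()
E
```

```text
time_s: 13.25
tcp_pos: [0.5371, -0.0091, 0.1379]
ee_rot: [[-0.699, -0.715, -0.004], [-0.715, 0.699, -0.001], [0.003, 0.002, -1.0]]
wrist_force: [0.2, 0.4, -0.6]
gripper_width: 0.473
gripper_force: 30.0
tag [319.4 143.5]
axis [318.2 302.4]
dotexp [319.7 174.6]
833 [320.9, 142.8] [305, 127, 33, 33] [ 0.4996 -0.046   0.022 ]
2397 [319.0, 234.7] [280, 211, 79, 41] [0.5606 0.014  0.022 ]
496 [319.0, 285.4] [291, 281, 57, 12] [0.5977 0.0518 0.022 ]
t 13.3 tcp [ 0.5375 -0.0097  0.1383] yaw_y 135.57 z [-2.7e-03 -8.0e-04 -1.0e+00]
shift [-1.000e-03  1.000e-04  1.133e-01]
```

View pics/w2.png

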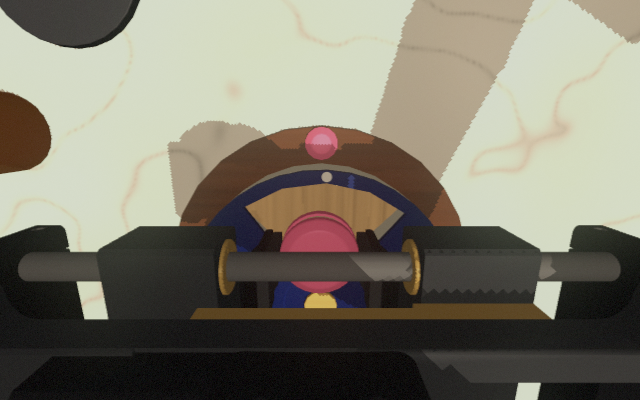

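The dot is at (326.5,177), and it would be at (320,175) if the lid were perfectly set. The lid is about 2.6° off, still well over the pink compartment, and the macaron is lined up with the opening. I'll lower it in stages.

```bash
python3 -m handwheel '[[[0,0,0,-0.001,0,0.03,0.03],[0,0,0,0,0,0.03,0.03],[0,0,0,0,0,0.025,0.03],[0,0,0,0,0,0.01,0.03],[0,0,0,0,0,0.005,0.03],[0,0,0,0,0,0.003,0.03],[0,0,0,0,0,0,0.03],[0,0,0,0,0,0,0.03]]]'; python3 -m handwheel '[[[0,0,0,0,0,0.002,0.03],[0,0,0,0,0,0.001,0.03],[0,0,0,0,0,0,0.03],[0,0,0,0,0,0,0.03]]]'
```

```text
time_s: 14.15
tcp_pos: [0.5397, -0.0084, 0.0376]
ee_rot: [[-0.7, -0.714, 0.002], [-0.714, 0.7, 0.0], [-0.002, -0.001, -1.0]]
wrist_force: [-0.2, 0.6, -1.3]
gripper_width: 0.469
gripper_force: 30.0
time_s: 14.55
tcp_pos: [0.5389, -0.0085, 0.0336]
ee_rot: [[-0.7, -0.714, 0.0], [-0.714, 0.7, 0.0], [-0.0, -0.0, -1.0]]
wrist_force: [0.3, -0.6, 0.2]
gripper_width: 0.47
gripper_force: 30.0
```

```bash
for i in 1; do python3 -m handwheel '[[[0,0,0,0,0,0.002,0.03],[0,0,0,0,0,0.001,0.03],[0,0,0,0,0,0,0.03],[0,0,0,0,0,0,0.03]]]'; python3 -m handwheel '[[[0,0,0,0,0,0.0015,0.03],[0,0,0,0,0,0,0.03],[0,0,0,0,0,0,0.03]]]';done
```

```text
time_s: 14.95
tcp_pos: [0.5389, -0.0085, 0.0305]
ee_rot: [[-0.7, -0.714, -0.0], [-0.714, 0.7, -0.0], [0.0, 0.0, -1.0]]
wrist_force: [-0.1, -0.8, -0.6]
gripper_width: 0.469
gripper_force: 30.0
time_s: 15.25
tcp_pos: [0.5389, -0.0085, 0.029]
ee_rot: [[-0.7, -0.714, -0.0], [-0.714, 0.7, -0.0], [0.0, 0.0, -1.0]]
wrist_force: [-0.8, -1.3, 0.9]
gripper_width: 0.472
gripper_force: 30.0
```

```bash
python3 -m handwheel '[[[0,0,0,0,0,0.001,0.03],[0,0,0,0,0,0,0.03],[0,0,0,0,0,0,0.03]]]'; python3 -m handwheel '[[[0,0,0,0,0,0.001,0.03],[0,0,0,0,0,0,0.03],[0,0,0,0,0,0,0.03]]]'
```

```text
time_s: 15.55
tcp_pos: [0.539, -0.0085, 0.0284]
ee_rot: [[-0.7, -0.714, 0.0], [-0.714, 0.7, 0.0], [-0.0, -0.0, -1.0]]
wrist_force: [-1.2, 1.0, 2.8]
gripper_width: 0.473
gripper_force: 30.0
time_s: 15.85
tcp_pos: [0.5391, -0.0085, 0.0283]
ee_rot: [[-0.7, -0.714, 0.001], [-0.714, 0.7, -0.0], [-0.0, -0.001, -1.0]]
wrist_force: [-3.1, 0.5, 9.2]
gripper_width: 0.468
gripper_force: 30.0
```

Contact came at a TCP height of 0.0284, where predicted. I'll release by opening only to 54 mm, then rise.

```bash
python3 -m handwheel '[[[0,0,0,0,0,-0.001,0.054],[0,0,0,0,0,0,0.054],[0,0,0,0,0,0,0.054],[0,0,0,0,0,0,0.054],[0,0,0,0,0,-0.01,0.054],[0,0,0,0,0,-0.03,0.054],[0,0,0,0,0,-0.04,0.054],[0,0,0,0,0,-0.04,0.054],[0,0,0,0,0,-0.02,0.087],[0,0,0,0,0,0,0.087]]]'
python3 - <<'E'
from h import *
im,C=wrist("pics/w3.png")
for n,p in [("expected top",[.5378,-.009,.044]),("tag",[.501,-.0465,.022])]: print(n,proj(C,p).round(1))
m,b=blobs(im,(165,80,80),(179,255,255),60)
for a,c,bb in b: print(a,c,bb,ray(C,c,.044).round(4))
delta([.6495,.1028,.17]);t=dot()
print(r.sense()["joints"].round(1))
E
```

```text
time_s: 16.85
tcp_pos: [0.5412, -0.0082, 0.1726]
ee_rot: [[-0.7, -0.714, 0.009], [-0.715, 0.7, 0.002], [-0.007, -0.005, -1.0]]
wrist_force: [0.5, 0.7, 0.1]
gripper_width: 0.728
gripper_force: 0.0
expected top [322.6 193.5]
tag [322.6 136.4]
669 [324.2, 135.7] [310, 121, 29, 30] [ 0.499  -0.0467  0.044 ]
1404 [321.2, 191.9] [301, 171, 42, 43] [ 0.5376 -0.011   0.044 ]
t 16.9 tcp [ 0.5397 -0.0083  0.1702] yaw_y 135.56 z [ 0.0042  0.0013 -1.    ]
shift [-0.1562 -0.0006  0.0008]
dot 4 [341.   216.25] 0.11037491035488654 222.4501627515431
[ 16.3  16.4 -16.3  -0.  -57.3 -60.8]
```

View pics/w3.png

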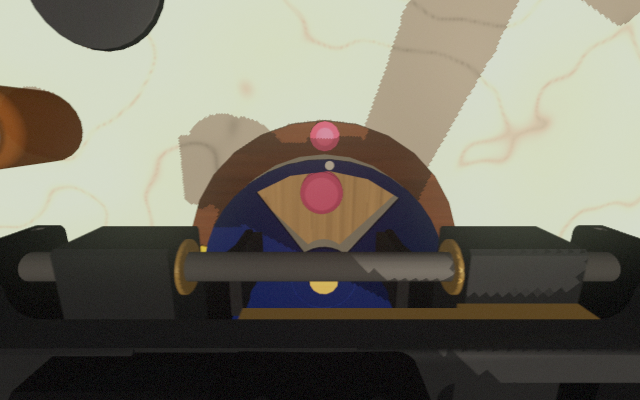

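The macaron lies at (321,192), 2 mm from the planned place, with the dot at (329.5,166). To hold the knob without creep, I'll make a half turn of the tool first so it can turn along with the arc.

```bash
python3 -m handwheel '[[[0,0,0,-0.039,-0.0005,0,0.087],[0,0,0,-0.039,-0.0005,0,0.087],[0,0,0,-0.039,-0.0005,0,0.087],[0,0,0,-0.039,-0.0005,0,0.087],[0,0,-1.4,0,0,0,0.087],[0,0,-1.4,0,0,0,0.087],[0,0,-1.4,0,0,0,0.087],[0,0,-1.4,0,0,0,0.087],[0,0,-1.4,0,0,0,0.087],[0,0,-1.4,0,0,0,0.087],[0,0,-1.4,0,0,0,0.087],[0,0,-1.4,0,0,0,0.087]]]' >/dev/null && python3 -m handwheel '[[[0,0,-1.4,0,0,0,0.087],[0,0,-1.4,0,0,0,0.087],[0,0,-1.4,0,0,0,0.087],[0,0,-1.4,0,0,0,0.087],[0,0,-1.4,0,0,0,0.087],[0,0,-1.4,0,0,0,0.087],[0,0,-1.4,0,0,0,0.087],[0,0,-1.4,0,0,0,0.087],[0,0,-1.4,0,0,0,0.087],[0,0,-1.4,0,0,0,0.087],[0,0,-1.4,0,0,0,0.087],[0,0,-1.4,0,0,0,0.087]]]' && python3 -m handwheel '[[[0,0,-1.4,0,0,0,0.087],[0,0,-0.2,0,0,0,0.087],[0,0,0,0,0,0,0.087],[0,0,0,0,0,0,0.087]]]'
python3 - <<'E'
from h import *
delta([.651,.102,.07]);dot();print(r.sense()["joints"].round(1))
im,C=wrist("pics/w4.png");m,b=blobs(im,(12,110,110),(28,255,255),60)
for a,c,bb in b: print(a,c,bb,ray(C,c,.099).round(4))
print(proj(C,[.651,.102,.099]))
E
```

```text
time_s: 19.35
tcp_pos: [0.6485, 0.1012, 0.1657]
ee_rot: [[0.83, 0.558, -0.004], [0.558, -0.83, -0.001], [-0.004, -0.001, -1.0]]
wrist_force: [-0.8, -0.1, 0.5]
gripper_width: 0.998
gripper_force: 0.0
time_s: 19.75
tcp_pos: [0.6492, 0.1014, 0.1672]
ee_rot: [[0.731, 0.683, -0.001], [0.683, -0.731, -0.0], [-0.001, -0.001, -1.0]]
wrist_force: [0.0, -0.1, -1.0]
gripper_width: 0.999
gripper_force: 0.0
t 19.75 tcp [0.6492 0.1014 0.1672] yaw_y -46.95 z [-1.4e-03 -5.0e-04 -1.0e+00]
shift [0.0019 0.0008 0.0972]
dot 11 [340.54545455 215.90909091] 0.10895887723516702 222.31600432913024
[ 22.9  27.4   1.   -0.  -63.6 110.1]
1611 [356.5, 136.9] [279, 118, 147, 52] [0.7107 0.1198 0.099 ]
969 [198.6, 213.2] [184, 182, 34, 69] [0.5866 0.1683 0.099 ]
461 [317.4, 209.1] [305, 198, 25, 24] [0.6516 0.1035 0.099 ]
150 [446.0, 244.8] [438, 238, 17, 14] [0.6997 0.0092 0.099 ]
290 [505.8, 265.3] [495, 241, 17, 53] [ 0.7209 -0.0393  0.099 ]
235 [130.4, 270.2] [126, 244, 13, 50] [0.5107 0.1792 0.099 ]
286 [317.9, 285.9] [304, 281, 29, 13] [0.6041 0.0587 0.099 ]
[318.32496723 210.96302805]
```

```bash
python3 -m handwheel '[[[0,0,0,0.002,0,0.03,0.087],[0,0,0,0,0,0.035,0.06],[0,0,0,0,0,0.025,0.05],[0,0,0,0,0,0.008,0.04],[0,0,0,0,0,0,0.01],[0,0,0,0,0,0,0],[0,0,0,0,0,0,0],[0,0,0,0,0,0,0],[0,0,0,0,0,0,0],[0,0,0,0,0,0,0],[0,0,0,0,0,0,0],[0,0,0,0,0,0,0]]]' && python3 -m handwheel '[[[0,0,1.2,-0.0006,0.0098,0,0],[0,0,1.2,-0.0006,0.0098,0,0],[0,0,1.2,-0.0006,0.0098,0,0],[0,0,1.2,-0.0006,0.0098,0,0],[0,0,0,0,0,0,0],[0,0,0,0,0,0,0]]]'
python3 - <<'E'
from h import *
s=r.sense();d=s["tcp_pos"][:2]-[.5945,.0475];print(np.hypot(*d),np.degrees(np.arctan2(d[1],d[0])));delta([.5945,.0475,.07])
E
```

```text
time_s: 21.05
tcp_pos: [0.6511, 0.103, 0.0705]
ee_rot: [[0.729, 0.684, 0.0], [0.684, -0.729, 0.0], [0.0, 0.0, -1.0]]
wrist_force: [0.0, 1.4, 1.6]
gripper_width: 0.225
gripper_force: 30.0
time_s: 21.65
tcp_pos: [0.6692, 0.0686, 0.0705]
ee_rot: [[0.968, 0.25, -0.001], [0.25, -0.968, -0.0], [-0.001, 0.0, -1.0]]
wrist_force: [-2.7, -0.7, 4.7]
gripper_width: 0.22
gripper_force: 30.0
0.0776601889172346 15.736286993355126
t 21.65 tcp [0.6692 0.0686 0.0705] yaw_y -75.51 z [-1.e-03 -4.e-04 -1.e+00]
shift [-0.0776  0.0017  0.0005]
```

The radius is holding and the grip is good. Next is the rest of the arc.

```bash
python3 -m handwheel '[[[0,0,1.2,-0.0006,0.0098,0,0],[0,0,1.2,-0.0006,0.0098,0,0],[0,0,1.2,-0.0006,0.0098,0,0],[0,0,1.2,-0.0006,0.0098,0,0],[0,0,1.2,-0.0006,0.0098,0,0],[0,0,1.2,-0.0006,0.0098,0,0],[0,0,1.2,-0.0006,0.0098,0,0],[0,0,1.2,-0.0006,0.0098,0,0],[0,0,1.2,-0.0006,0.0098,0,0],[0,0,1.2,-0.0006,0.0098,0,0],[0,0,0,0,0,0,0],[0,0,0,0,0,0,0]]]'
python3 - <<'E'
from h import *
s=r.sense();d=s["tcp_pos"][:2]-[.5945,.0475];print(np.hypot(*d),np.degrees(np.arctan2(d[1],d[0])));delta([.5945,.0475,.07])
E
```

```text
time_s: 22.85
tcp_pos: [0.6348, -0.0146, 0.0704]
ee_rot: [[0.538, -0.843, -0.001], [-0.843, -0.538, 0.002], [-0.002, 0.0, -1.0]]
wrist_force: [-5.8, 6.8, 6.2]
gripper_width: 0.218
gripper_force: 30.0
0.07403841196764312 -57.027546475094226
t 22.85 tcp [ 0.6348 -0.0146  0.0704] yaw_y -147.44 z [-0.0015  0.0018 -1.    ]
shift [-0.074   0.0005  0.0006]
```

```bash
python3 -m handwheel '[[[0,0,1.2,0.0004,0.0098,0,0],[0,0,1.2,0.0004,0.0098,0,0],[0,0,1.2,0.0004,0.0098,0,0],[0,0,1.2,0,0.0098,0,0],[0,0,1.2,-0.0004,0.0098,0,0],[0,0,1.2,-0.0006,0.0098,0,0],[0,0,1.2,-0.0006,0.0098,0,0],[0,0,1.2,-0.0006,0.0098,0,0],[0,0,1.2,-0.0006,0.0098,0,0],[0,0,1.2,-0.0006,0.0098,0,0],[0,0,0,0,0,0,0],[0,0,0,0,0,0,0]]]'
python3 - <<'E'
from h import *
s=r.sense();d=s["tcp_pos"][:2]-[.5945,.0475];print(np.hypot(*d),np.degrees(np.arctan2(d[1],d[0])));a=np.radians(-134.8);delta([.5945+.078*np.cos(a),.0475+.078*np.sin(a),.07])
E
```

```text
time_s: 24.05
tcp_pos: [0.5481, -0.0114, 0.0705]
ee_rot: [[-0.634, -0.774, 0.006], [-0.774, 0.634, 0.003], [-0.006, -0.003, -1.0]]
wrist_force: [0.6, 8.9, -0.2]
gripper_width: 0.225
gripper_force: 30.0
0.07496291376086343 -128.2590969733889
t 24.05 tcp [ 0.5481 -0.0114  0.0705] yaw_y 140.69 z [ 0.0064  0.0031 -1.    ]
shift [0.0027 0.0088 0.0004]
```

```bash
python3 -m handwheel '[[[0,0,0.9,0.0015,0.009,0,0],[0,0,0,0,0,0,0],[0,0,0,0,0,0,0.04],[0,0,0,0,0,0,0.04],[0,0,0,0,0,0,0.04],[0,0,0,0,0,-0.03,0.06],[0,0,0,0,0,-0.04,0.087],[0,0,0,0,0,-0.04,0.087],[0,0,0,0,0,0,0.087]]]'
python3 - <<'E'
from h import *
dot();a=np.radians(-134.8);delta([.5945+.078*np.cos(a),.0475+.078*np.sin(a),.07])
im,C=wrist("pics/w5.png")
h=cv2.cvtColor(cams.capture("top"),cv2.COLOR_RGB2HSV);m=(h[...,2]<28).astype(np.uint8);n,_,st,ce=cv2.connectedComponentsWithStats(m)
T=cal("top")
for i in range(1,n):
    p=ray(T,ce[i],.015)[:2]-[.5945,.0475]
    if st[i,4]>=5 and .1<np.hypot(*p)<.16: print("dark",st[i],ce[i],np.hypot(*p),np.degrees(np.arctan2(p[1],p[0])))
cv2.imwrite("pics/t5.png",cv2.resize(cams.capture("top")[125:255,245:375,::-1],None,fx=4.5,fy=4.5,interpolation=cv2.INTER_CUBIC))
E
```

```text
time_s: 24.95
tcp_pos: [0.5414, -0.0099, 0.1861]
ee_rot: [[-0.706, -0.708, 0.012], [-0.708, 0.706, 0.001], [-0.01, -0.008, -1.0]]
wrist_force: [0.6, -0.2, 0.2]
gripper_width: 0.735
gripper_force: 0.0
dot 5 [279.2 156.4] 0.1121009208358105 48.288991693601574
t 25.0 tcp [ 0.5394 -0.01    0.183 ] yaw_y 134.99 z [ 0.0067  0.0014 -1.    ]
shift [-0.001   0.0018  0.113 ]
dark [272 150   9  10  48] [275.6875     153.58333333] 0.1347401069714007 46.00705698923443
dark [271 162   8   6  14] [274.21428571 165.14285714] 0.1180674595981517 58.389024051080916
dark [341 228   3   2   5] [342.  228.4] 0.13391532241031484 -143.8487554262533
dark [308 240  15   5  22] [315.95454545 243.04545455] 0.1466715097375434 -175.8345213028776
```

View pics/t5.png

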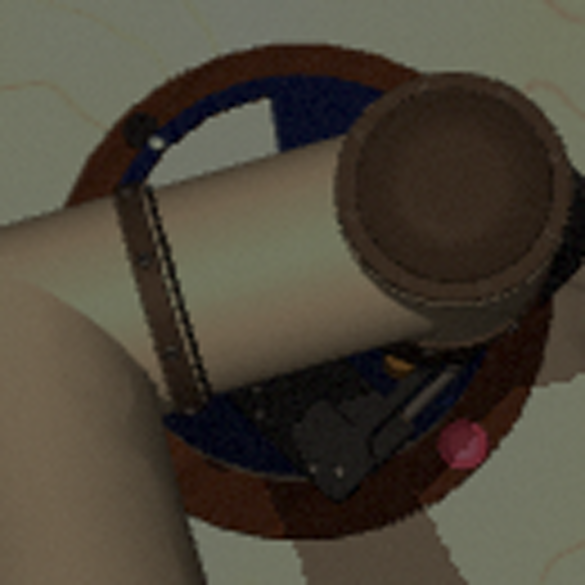

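The dot is at crop (157,143) and the black mark at (140,131), so it is nearly shut. I'll put the wrist camera over the mark to measure the residual angle.

```bash
python3 -m handwheel '[[[0,0,0,-0.046,0,0,0.087],[0,0,0,-0.046,0,0,0.087],[0,0,0,-0.046,0,0,0.087],[0,0,0,-0.046,0,0,0.087],[0,0,0,-0.046,0,0,0.087],[0,0,0,0,0,0,0.087],[0,0,0,0,0,0,0.087],[0,0,0,0,0,0,0.087]]]'
python3 - <<'E'
from h import *
delta([.5945,.0475,.18])
im,C=wrist("pics/w6.png");c=np.array([.5945,.0475])
for n,p in [("mark",[.5945+.134*.7046,.0475+.134*.7096,.015]),("dot",[.5945+.111*.7046,.0475+.111*.7096,.061]),("axis",[.5945,.0475,.061]),("pinktag",[.501,-.0465,.022])]: print(n,proj(C,p).round(1))
E
```

```text
time_s: 25.95
tcp_pos: [0.6995, 0.1518, 0.1787]
ee_rot: [[-0.708, -0.706, -0.003], [-0.706, 0.708, -0.001], [0.003, 0.001, -1.0]]
wrist_force: [0.1, -0.5, -0.0]
gripper_width: 1.001
gripper_force: 0.0
t 25.95 tcp [0.6995 0.1518 0.1787] yaw_y 134.95 z [-0.0027 -0.0012 -1.    ]
shift [ 0.148   0.0004 -0.0009]
mark [320.6 177.5]
dot [320.9 160.4]
axis [320.5  23. ]
pinktag [ 319.8 -139.6]
```

View pics/w6.png

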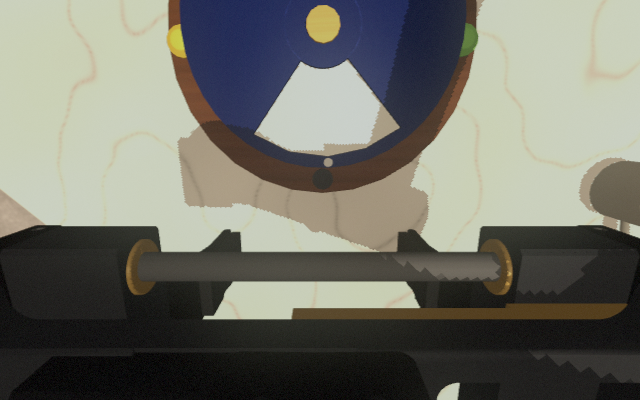

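Here the hub is at (323,23), the mark at (322.5,178) and the dot at (327.5,162). I'll measure them sub-pixel.

```bash
cat >> h.py <<'E'
def shutcheck(f):
    im,C=wrist(f);hs=cv2.cvtColor(im,cv2.COLOR_RGB2HSV)
    def cen(m,box):
        x0,y0,x1,y1=box;ys,xs=np.nonzero(m[y0:y1,x0:x1]);return np.array([xs.mean()+x0,ys.mean()+y0]),len(xs)
    hub,n1=cen((hs[...,0]>12)&(hs[...,0]<35)&(hs[...,1]>90)&(hs[...,2]>90),(295,0,350,50))
    mark,n2=cen(hs[...,2]<55,(308,166,338,194))
    dt,n3=cen((hs[...,1]<70)&(hs[...,2]>110),(312,155,342,168))
    H=ray(C,hub,.061)[:2];M=ray(C,mark,.015)[:2];D=ray(C,dt,.061)[:2]
    f=lambda v:np.degrees(np.arctan2(v[1],v[0]))
    print(hub,n1,mark,n2,dt,n3,"axis",H.round(4),"r",np.hypot(*(M-H)).round(4),np.hypot(*(D-H)).round(4),"ang mark,dot",f(M-H),f(D-H),"diff",f(D-H)-f(M-H))
E
python3 - <<'E'
from h import *
shutcheck("pics/w6b.png")
E
```

```text
[322.92344961  23.95639535] 1032 [323.28712871 180.25742574] 101 [327.94444444 161.125     ] 72 axis [0.5937 0.0492] r 0.1367 0.1113 ang mark,dot 45.525196439459926 47.427545837645205 diff 1.9023493981852795
```

The lid is +1.9° from shut, which is 2.6 mm at the knob. I'll re-grip with the closing point moved by that much.

```bash
python3 - <<'E'
from h import *
delta([.5388,-.0070,.07])
E
python3 -m handwheel '[[[0,0,0,0.046,0,0,0.087],[0,0,0,0.046,0,0,0.087],[0,0,0,0.046,0,0,0.087],[0,0,0,0.046,0,0,0.087],[0,0,0,0.042,0.001,0,0.087],[0,0,0,0,0,0,0.087],[0,0,0,0,0,0,0.087]]]'
python3 - <<'E'
from h import *
delta([.5388,-.0070,.07])
E
```

```text
t 26.05 tcp [0.6998 0.1515 0.1801] yaw_y 134.92 z [-6.e-04 -4.e-04 -1.e+00]
shift [0.2258 0.0014 0.1103]
time_s: 26.75
tcp_pos: [0.5394, -0.0075, 0.1814]
ee_rot: [[-0.709, -0.706, 0.003], [-0.706, 0.709, 0.001], [-0.002, -0.001, -1.0]]
wrist_force: [0.2, -0.2, 0.3]
gripper_width: 1.001
gripper_force: 0.0
t 26.75 tcp [ 0.5394 -0.0075  0.1814] yaw_y 134.88 z [ 2.6e-03  5.0e-04 -1.0e+00]
shift [0.0003 0.0009 0.1114]
```

```bash
python3 -m handwheel '[[[0,0,0,0,0.0005,0.03,0.087],[0,0,0,0,0,0.04,0.06],[0,0,0,0,0,0.03,0.05],[0,0,0,0,0,0.01,0.04],[0,0,0,0,0,0,0.01],[0,0,0,0,0,0,0],[0,0,0,0,0,0,0],[0,0,0,0,0,0,0],[0,0,0,0,0,0,0],[0,0,0,0,0,0,0],[0,0,0,0,0,0,0],[0,0,0,0,0,0,0]]]'
python3 - <<'E'
from h import *
delta([.5388,-.0070,.07])
E
```

```text
time_s: 27.95
tcp_pos: [0.5398, -0.0061, 0.0706]
ee_rot: [[-0.707, -0.707, 0.001], [-0.707, 0.707, -0.0], [-0.0, -0.001, -1.0]]
wrist_force: [-0.5, -0.7, 3.7]
gripper_width: 0.217
gripper_force: 30.0
t 27.95 tcp [ 0.5398 -0.0061  0.0706] yaw_y 134.97 z [ 7.e-04 -1.e-04 -1.e+00]
shift [0.0013 0.0001 0.0006]
```

On target; release and look again.

```bash
python3 -m handwheel '[[[0,0,0,0,0,0,0.04],[0,0,0,0,0,0,0.05],[0,0,0,0,0,0,0.06],[0,0,0,0,0,-0.03,0.087],[0,0,0,0,0,-0.04,0.087],[0,0,0,0,0,-0.04,0.087],[0,0,0,-0.046,0,0,0.087],[0,0,0,-0.046,0,0,0.087],[0,0,0,-0.046,0,0,0.087],[0,0,0,-0.046,0,0,0.087],[0,0,0,-0.042,0,0,0.087],[0,0,0,0,0,0,0.087]]]' >/dev/null; python3 -m handwheel '[[[0,0,0,0,0,0,0.087],[0,0,0,0,0,0,0.087]]]'
python3 - <<'E'
from h import *
shutcheck("pics/w7.png")
E
```

```text
time_s: 29.35
tcp_pos: [0.6987, 0.153, 0.1798]
ee_rot: [[-0.708, -0.706, -0.001], [-0.706, 0.708, -0.0], [0.001, 0.001, -1.0]]
wrist_force: [-0.8, -0.6, -0.1]
gripper_width: 1.001
gripper_force: 0.0
[320.89494163  23.38715953] 1028 [321.89534884 179.27906977] 86 [324.07692308 161.10769231] 65 axis [0.5937 0.0491] r 0.1361 0.1117 ang mark,dot 45.612736724480044 46.493846881043204 diff 0.8811101565631603
```

View pics/w7.png

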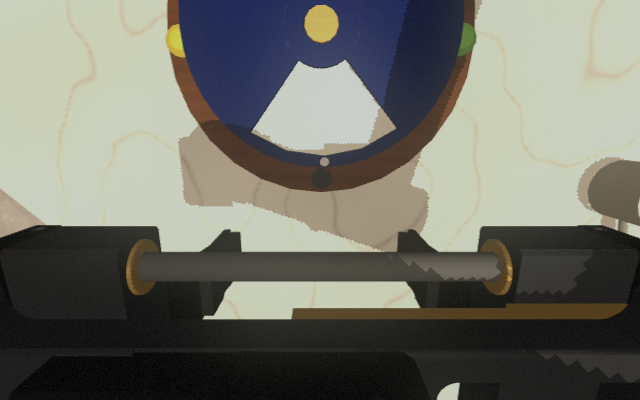

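The dot at (324,161) against the mark at (321,178) leaves about 1°. There is time for one more fine correction of 1.5 mm.

```bash
python3 -m handwheel '[[[0,0,0,0.046,0,0,0.087],[0,0,0,0.046,0,0,0.087],[0,0,0,0.046,0,0,0.087],[0,0,0,0.046,0,0,0.087],[0,0,0,0.042,0.0015,0,0.087],[0,0,0,0,0,0,0.087],[0,0,0,0,0,0,0.087]]]'
python3 - <<'E'
from h import *
delta([.5387,-.0050,.07])
E
```

```text
time_s: 30.1
tcp_pos: [0.5379, -0.0062, 0.1815]
ee_rot: [[-0.709, -0.705, 0.003], [-0.705, 0.709, 0.001], [-0.002, -0.002, -1.0]]
wrist_force: [0.3, 0.7, 0.4]
gripper_width: 1.001
gripper_force: 0.0
t 30.1 tcp [ 0.5379 -0.0062  0.1815] yaw_y 134.87 z [ 2.7e-03  6.0e-04 -1.0e+00]
shift [-0.0011  0.0004  0.1115]
```

```bash
python3 -m handwheel '[[[0,0,0,-0.001,0.0002,0.03,0.087],[0,0,0,0,0,0.04,0.06],[0,0,0,0,0,0.03,0.05],[0,0,0,0,0,0.01,0.04],[0,0,0,0,0,0,0.01],[0,0,0,0,0,0,0],[0,0,0,0,0,0,0],[0,0,0,0,0,0,0],[0,0,0,0,0,0,0],[0,0,0,0,0,0,0],[0,0,0,0,0,0,0],[0,0,0,0,0,0,0]]]'
python3 -m handwheel '[[[0,0,0,0,0,0,0.04],[0,0,0,0,0,0,0.05],[0,0,0,0,0,0,0.06],[0,0,0,0,0,-0.03,0.087],[0,0,0,0,0,-0.04,0.087],[0,0,0,0,0,-0.04,0.087],[0,0,0,-0.046,0,0,0.087],[0,0,0,-0.046,0,0,0.087],[0,0,0,-0.046,0,0,0.087],[0,0,0,-0.046,0,0,0.087],[0,0,0,-0.042,0,0,0.087],[0,0,0,0,0,0,0.087]]]' >/dev/null; python3 -m handwheel '[[[0,0,0,0,0,0,0.087],[0,0,0,0,0,0,0.087]]]'
python3 - <<'E'
from h import *
shutcheck("pics/w8.png")
E
```

```text
time_s: 31.3
tcp_pos: [0.5394, -0.0043, 0.0706]
ee_rot: [[-0.707, -0.707, 0.001], [-0.707, 0.707, -0.0], [-0.0, -0.001, -1.0]]
wrist_force: [-0.0, -1.0, 3.8]
gripper_width: 0.22
gripper_force: 30.0
time_s: 32.7
tcp_pos: [0.6982, 0.1549, 0.1798]
ee_rot: [[-0.708, -0.706, -0.001], [-0.706, 0.708, -0.0], [0.001, 0.001, -1.0]]
wrist_force: [0.9, -0.6, 0.5]
gripper_width: 0.997
gripper_force: 0.0
[318.84241245  22.10700389] 1028 [319.70786517 178.6741573 ] 89 [319.390625 160.28125 ] 64 axis [0.5937 0.0492] r 0.1364 0.1119 ang mark,dot 45.334277655455935 45.182528518342494 diff -0.15174913711344118
```

Within 0.2° of shut, and the hand is clear.

```bash
python3 -c "
from station import r
print(r.finish_job())"
```

```text
the job is handed in; nothing more can be done
None
```

The pink macaron lies flat in the pink-tag compartment, the lid is shut to within about 0.2° and released, the cup, jar and glass were kept clear of, and the job was handed in at about 33 s (limit 67 s).

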